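# Lock up a lino block in the printing bed

## Robot

A 6-joint arm with a two-finger parallel gripper is mounted at the origin on the work surface. World frame = base frame: x ahead of the robot, y to its left, z up, the work surface at z = 0. Lengths are in mm, angles in rad, forces in N, time in s.
With the tool pointing down it reaches from about 350 to 875 mm from the base axis. Payload 4.2 kg.
Tool frame: the origin (TCP) lies midway between the tips of the shut fingers; the grasp point (between the pads) lies 19 mm behind it (arm.grip_depth is the distance from the TCP to the grasp point, in mm); z points along the fingers, x is the direction in which the jaws open and shut, and the axes are right-handed (so a half turn about z gives the same grasp; the last joint's range is limited). The gripper opens to 85 mm and grips with 20 to 120 N. Pads are 22 mm wide; open, the fingers measure 114 mm over their backs; the gripper's body (76 mm by 85 mm) begins 54 mm behind the grasp point. The pads swing forward as they close: fully open they stand 13 mm farther back than shut.
Start: joints at [-0.955, 0.385, 0.008, 0, -1.194, -0.259], TCP at [218.313, -585.61, 231.312] pointing down, gripper open.
Joint ranges: [-3.14, 3.14], [-1.21, 2.06], [-1.07, 1.41], [-3.16, 2.05], [-2.99, -0.16], [-3.1, 3.1]. Speed limits (rad/s): [2.79, 2.79, 3.14, 3.14, 3.14, 3.14].

## Interface

Orientations are given as a unit quaternion [x, y, z, w].
In Python, from bench import arm, eyes, find_in, silhouettes gives the robot as it stands. The module is installed in compiled form; this text tells all that it offers.
- The arm moves only by the tool play_rows, never from a script. Its arguments are lists of equal length, an entry for each row: "offset": the shift along the world's x, y, z in mm, a list of three; "turn": the turn about the world's z in rad. In form: {"offset": [[x, y, z], ...], "turn": [turn, ...]}. A call has 1 to 12 rows; each row shifts and turns the pose as measured when the row begins; what a row does not reach is not made up. A row lasts 1/10 s, in which the tool goes at most 50 mm and 8.59 degrees, less where a joint would pass 70% of its speed; a pose out of reach is approached as far as the arm can. A call is refused whole if a number of a shift passes 50 or a number of a turn 0.15, either way. A call with a gripper value outside its range is refused whole. "grip" is the gripper's target within -1 to 1 (fully open at 1, half-way at 0, shut at -1), set as the call begins (left out, the last holds). The fingers move at their own pace and stop on an object; the grip force is fixed at half the most. Time passes only in rows, so rows that do not move let the fingers close. It gives the time, the measured TCP pose, the force and the opening at its end, in the units of the state.
- arm.read_state(): the state, without advancing time (a new reading comes with each control period).
- eyes.get_image(name): name is "scene" or "top" or "wrist"; returns (picture, depth): 420x560x3 uint8, red, green, blue; 420x560 float32, mm along the optical axis (not along the pixel's ray), 0 where there is no reading.
- eyes.camera_params(name): a dict with "camera_matrix" (3x3 intrinsics, pixels), "camera_from_world" (4x4, takes a point from world to camera coordinates). Camera axes: x right, y down, z forward; pixel columns grow to the right and rows downward; lengths in mm; the calibration is good to about 2 mm. A picture is of the moment at which its call begins: read the wrist's pose just before it. camera_params takes no time and is no camera call; for the wrist camera it gives the pose at the moment of the call.
- arm.job_done(): hands the job in, once; it reports no verdict.
Trained networks look in the newest picture that a camera, given by its name, has taken for a name from the list of things; names that differ only in an ending like _2 or _b are one class to them, and where a whole thing is asked for, a point or a joint stands for the part that bears it (a point fixed in the world has none). Each returns a list of dicts, best first, with "score" (0 to 1); they miss things now and then, are a little off and sometimes report something else, mostly with a low value. They report only what shows in the picture. A call takes as long as a camera call. They do not tell look-alikes from the thing itself.
- find_in(camera, query): "bbox" ([centre column, centre row, width, height] in pixels, round what is visible of it).
- silhouettes(camera, query): "mask" (420x560 bool, what is visible of it) and "bbox" ([centre column, centre row, width, height] in pixels, round what is visible of it).
The state is a dict: "clock": time; "joints": joint angles; "joint_vel": joint speeds; "joint_efforts": joint torques, N m; "position": TCP position; "ee_rot": TCP orientation; "contact_force": force on the tool from outside, world axes, zero at the start; "wrist_torque": the same for the moment, N m; "gripper_width": finger opening in mm.
Only numpy, scipy, OpenCV 4.12 (cv2) and the standard library are available. Lean on these libraries where they do the work, as an engineer would, in place of code of your own. Each camera call takes 0.05 s, during which the arm holds its last target. There are 200 camera calls.

## Task

Lock the lino block up in the printing bed, ready for the press: slide the clamp bar forward by its knob until it holds the block hard against the metal fence, then set the wooden thumb wedge on the bed, thin end first, in the gap behind the bar and slide it along its ramp until it jams the bar fast and stays so by itself. Push it home firmly, as with a thumb, but do not force it, and leave the other things on the table alone.

Things in the scene. Friction and masses are not known exactly. Their poses are not given: they have to be found in the camera images.
- bed: Printing bed fixed to the table: plywood board 225 x 360 x 18 mm. Origin: centre of its underside; x to the metal fence, y to the open end of the wedge gap, z up. 'bed (x, y, z)' below means mm in this frame. From far to near lie fence, block, sliding bar, wedge gap, ramp cheek. Batten 16 high at y -132 to -110.
- fence (a point): Foot of the fence's near face, at bed (84.5, -20, 18). Aluminium fence, 22 mm high, 260 long, along the bed's far edge. The block, seated, fills bed x 4.5 to 84.5.
- mouth (a point): Open end of the wedge gap when the bar is seated, at bed (-41, 40, 18), midway between the bar's back face (plain, at bed x -23.5, from y -95 to 55) and the ramp. The wedge goes in along bed -y. The gap is about 35 mm wide here and narrows to about 22.5 at y -50.
- ramp (a point): Where the ramp's middle stands by design, at bed (-52.5, -5, 18). The ramp is the face, slanting 1 in 7, of a wooden cheek 26 mm high, bolted down through slots from bed y -50 to 40. It was set by eye and may truly stand up to 3 mm nearer to the bar or farther, so the place where the wedge jams differs by up to 21 mm either way and has to be felt.
- bar (a joint): Clamp bar, wood, 28 x 150 x 25 mm, in two slots: metres it stands back from its seated place; 0 = block seated between bar and fence; grows towards bed -x, at most 0.020. It slides with about 1 N of friction and stays where left.
- bar_knob (a point): Middle of the widest part of the turned knob on the bar's top (26 mm across here, 31 tall, base 18, standing on the bar's top at bed z 43; this point at bed z 62 and 14 mm before the bar's back face). Push it along bed +x to close the bar; 5 to 15 N seats the block.
- block: Lino printing block, 80 x 140 x 23 mm, brown board with a carved grey face up, about 0.22 kg, loose on the bed between fence and bar. Origin: centre of its underside; x to the fence, y along it. Seated, its origin is at bed x 44.5.
- wedge: Thumb wedge, pale wood, 0.13 kg, left of the bed. Origin: underside, under the middle of its head; x to the thin end, z up. Head: x -24 to 20, y -20 to 20 mm, 36 high, end round, sides straight from x -10. Wedge part x 20 to 130 mm, 26 high: straight face (to the bar) y 22, slanted face (1 in 7) from y -18 at the head to y -2. In place: flat on the bed, x along bed -y, origin at bed x -45.5.
- wedge_end (a point): Middle of the head's round end, 18 mm above the underside (wedge x -24): push here to drive the wedge, its straight face kept along the bar's back. A steady push of 15 to 25 N jams it well and it then stays by friction; the squeeze on the bar is about 0.7 of the push; over 28 N of squeeze bruises bar and block. It jams with the wedge's origin at bed y 69 to 111.
- wedge_tip (a point): Middle of the thin end (24 mm thick), at the underside: wedge x 130, y 10 mm.
- strip: Bystander: plain straight wooden strip 150 x 25 x 20 mm, not tapered, no head; origin under its centre.
- gouge: Bystander: lino gouge with dark wooden handle, 120 mm long, lying on the bed's right end; origin under its middle.
- spool: Bystander: thread spool 59 mm tall, 38 across, standing to the left; origin under its centre.
Not all that is in view belongs to the job. Leave any black or purple look-alike of the wedge alone.

How it is judged:
By the outcome, as a careful person would: the job done as asked, in the order asked, and still so for the second after the job is handed in, with the robot touching nothing.
It also fails if it takes over 72 s, if anything falls off the work surface, if the arm or the gripper's body presses on something with over 40 N, if the wrist force passes 120 N, or if a joint passes its speed limit or range.

## Working session

There is one attempt and no reset: what is moved stays moved. The work goes in short steps, Python scripts to look and compute and a tool call to move; the robot and the scene stay as the last step left them, time stands still between calls to the robot, and variables do not carry over. Pictures are saved under pics/ and viewed, on a budget of 10 in all, crops included, one or two more only if the job needs it, and the job is handed in when it is done.

Besides the shell and the picture viewer there is one more tool, called after ">>>" as a command line: name --pt "numbers of a row" for each row, then --argument value for the rest. play_rows: Moves the arm, as the interface text tells. Its arguments: {"type":"object","properties":{"offset":{"type":"array","items":{"type":"array","items":{"type":"number"}}},"turn":{"type":"array","items":{"type":"number"}},"grip":{"type":"number"}},"required":["offset","turn"]}

```bash
mkdir -p pics; cat > h.py <<'E'
import numpy as np, cv2
from bench import arm, eyes, find_in, silhouettes
def save(n,f):
    im,d=eyes.get_image(n); cv2.imwrite('pics/'+f,im[:,:,::-1]); np.save('pics/'+f+'.npy',d); return im,d
def world(n,u,v,d,P=None):
    P=P or eyes.camera_params(n); K=np.array(P['camera_matrix']); T=np.linalg.inv(np.array(P['camera_from_world']))
    u,v,d=map(np.asarray,(u,v,d)); c=np.stack([(u-K[0,2])/K[0,0]*d,(v-K[1,2])/K[1,1]*d,d,np.ones_like(d*1.)],-1)
    return (c@T.T)[...,:3]
def pix(n,p):
    P=eyes.camera_params(n); q=(np.array(P['camera_from_world'])@np.append(p,1))[:3]; q=np.array(P['camera_matrix'])@q; return q[:2]/q[2]
E
python3 - <<'E'
from h import *
for n in('top','scene'):
    im,d=save(n,n+'1.png')
    P=eyes.camera_params(n);print(n,np.linalg.inv(P['camera_from_world'])[:3,3].round(), np.array(P['camera_matrix'])[0,0])
    for q in ('bed','wedge','bar','bar_knob','block','strip','spool','gouge'):
        for r in find_in(n,q)[:3]: print(q,round(r['score'],2),np.round(r['bbox']))
s=arm.read_state();print(s)
a=cv2.imread('pics/top1.png');cv2.imwrite('pics/t.png',cv2.resize(a,(800,600)))
E
```

```text
top [ 381.   88. 1205.] 454.9879782483349
bed 0.95 [355. 214. 144. 109.]
bed 0.69 [366. 218.  60.  24.]
wedge 0.91 [187. 244.  36.  62.]
wedge 0.89 [249. 292.  23.  62.]
wedge 0.86 [152. 316.  45.  53.]
bar 0.58 [363. 216.  57.  22.]
bar_knob 0.73 [367. 219.  59.  23.]
bar_knob 0.62 [364. 195.  60.  42.]
block 0.61 [362. 196.  61.  42.]
block 0.42 [362. 219.  60.  23.]
spool 0.76 [146. 240.  21.  16.]
spool 0.74 [214. 172.  12.  54.]
spool 0.53 [363. 218.  59.  20.]
gouge 0.68 [415. 189.  11.  44.]
scene [ 979. -225. 1031.] 526.3090625755998
bed 0.62 [188. 287. 207. 189.]
wedge 0.87 [253. 149.  32.  63.]
wedge 0.8 [341. 156.  23.  56.]
wedge 0.73 [410. 199.  37.  61.]
bar 0.93 [172. 272.  74.  57.]
bar_knob 0.72 [173. 273.  71.  56.]
block 0.57 [190. 296.  83.  70.]
block 0.48 [186. 288. 206. 185.]
strip 0.56 [365. 234.  51.  56.]
spool 0.7 [377. 138.  20.  32.]
gouge 0.62 [135. 336.  38.  46.]
{'clock': 0.9, 'joints': array([-9.55400735e-01,  3.84649850e-01,  7.89019279e-03,  1.83065576e-05,
       -1.19401888e+00, -2.58603687e-01]), 'joint_vel': array([ 0.00043834, -0.00030873,  0.00131207, -0.00103475,  0.00033841,
        0.00079437]), 'joint_efforts': array([ 1.73784124e-04, -3.92074978e+01,  1.88615960e+01,  4.19052690e+00,
       -2.89898244e-04,  4.79326616e-06]), 'position': array([ 218.30089032, -585.6026027 ,  231.34125051]), 'ee_rot': array([ 5.70404992e-01,  8.21363589e-01, -1.10357259e-05,  5.45252419e-06]), 'contact_force': array([ 0.25755757, -0.27917486, -0.23546814]), 'wrist_torque': array([ 0.00751138, -0.03941906,  0.0121705 ]), 'gripper_width': 85.23039845849279}
```

View pics/t.png

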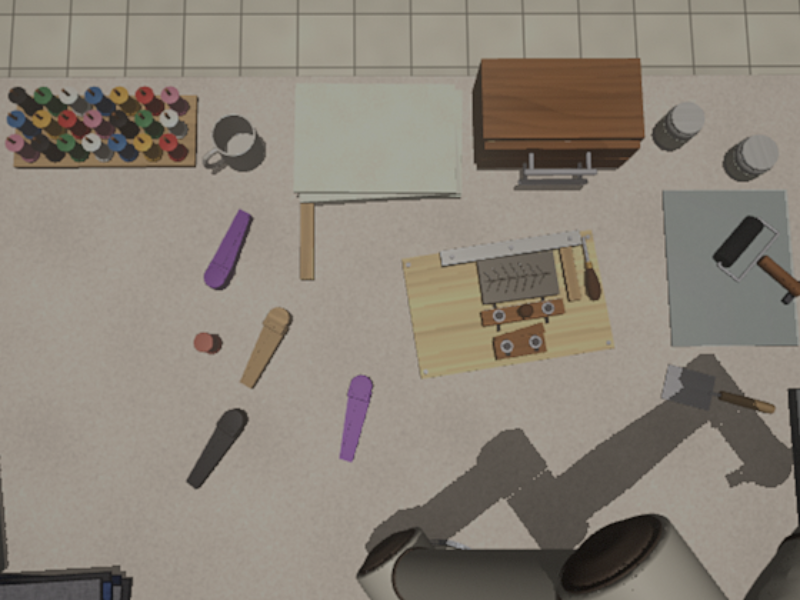

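View pics/scene1.png

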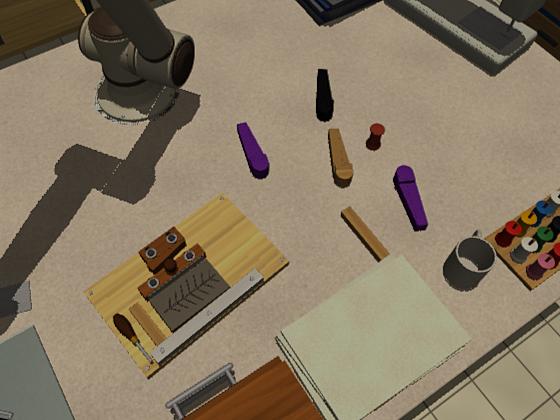

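The scene has four wedge shapes. In the 800x600 top view these are two purple ones at (228,250) and (356,418), a black one at (215,448), and a pale wood one at (266,347). The pale one, with its head at (278,317) and thin end at (248,383), fits the description. The straight strip is at (307,240). The bed is at about (508,305), with its open gap end to the left.

I'll get coarse poses first, then look from near with the wrist camera.

```bash
python3 - <<'E'
from h import *
im=cv2.imread('pics/top1.png');d=np.load('pics/top1.png.npy')
vv,uu=np.mgrid[:420,:560]; W=world('top',uu,vv,d)
print('table z',np.median(W[330:360,250:300,2]))
# bed: plywood by corners
z=W[...,2]
reg=np.zeros(z.shape,bool); reg[155:270,275:435]=1
m=reg&(z>10)&(z<150); m=cv2.morphologyEx(m.astype('u1'),cv2.MORPH_OPEN,np.ones((5,5)))
n,l,st,_=cv2.connectedComponentsWithStats(m);k=1+np.argmax(st[1:,4]);print(st[k])
P=W[l==k]; P=P[(P[:,2]<25)]
r=cv2.minAreaRect(P[:,:2].astype('f4'));print('bed',r)
print(cv2.boxPoints(r).round(1))
reg[:]=0;reg[205:280,160:215]=1
m=reg&(z>14)
P=W[m];r=cv2.minAreaRect(P[:,:2].astype('f4'));print('wedge',r,P[:,2].max(),cv2.boxPoints(r).round(1)); H=P[P[:,2]>31];print('head',H[:,:2].mean(0),len(H), P.mean(0))
for n in('wrist',):
    P=eyes.camera_params(n);T=np.linalg.inv(P['camera_from_world']);print(T.round(3),P['camera_matrix'])
E
```

```text
table z 0.5326006295225625
[  281   162   148   103 11569]
bed ((531.49609375, -135.48255920410156), (225.5181121826172, 361.0046691894531), 8.416329383850098)
[[ 393.5   26.6]
 [ 446.4 -330.5]
 [ 669.5 -297.5]
 [ 616.6   59.6]]
wedge ((396.9720764160156, 233.88885498046875), (251.86605834960938, 151.71823120117188), 52.589149475097656) 1204.683969615009 [[260.2 179.9]
 [380.7  87.8]
 [533.7 287.8]
 [413.2 380. ]]
head [491.38604921 273.4433044 ] 268 [456.28596772 301.42641405  54.12328765]
[[-3.48000e-01  8.88000e-01  3.00000e-01  1.39599e+02]
 [ 9.37000e-01  3.30000e-01  1.11000e-01 -6.14552e+02]
 [-1.00000e-03  3.20000e-01 -9.47000e-01  3.73830e+02]
 [ 0.00000e+00  0.00000e+00  0.00000e+00  1.00000e+00]] [[297.08912038   0.         280.07069437]
 [  0.         297.08912038 208.6815082 ]
 [  0.           0.           1.        ]]
```

>>> play_rows --pt "22 35 0" --pt "22 35 0" --pt "22 35 0" --pt "22 35 0" --pt "22 35 0" --pt "22 35 0" --pt "22 35 0" --pt "22 35 0" --pt "22 35 0" --pt "22 35 0" --pt "22 35 0" --pt "22 35 0" --turn '[-0.0175, -0.0175, -0.0175, -0.0175, -0.0175, -0.0175, -0.0175, -0.0175, -0.0175, -0.0175, -0.0175, -0.0175]' --grip -1

```text
clock: 2.1
position: [487.4, -152.9, 232.6]
ee_rot: [0.66, 0.751, 0.0, 0.003]
contact_force: [-0.0, -0.2, -0.4]
gripper_width: -0.1
```

```bash
python3 - <<'E'
from h import *
d=np.load('pics/top1.png.npy');vv,uu=np.mgrid[:420,:560]; W=world('top',uu,vv,d);z=W[...,2]
reg=np.zeros(z.shape,bool);reg[205:280,160:215]=1
m=reg&(z>14)&(z<60)
P=W[m];r=cv2.minAreaRect(P[:,:2].astype('f4'));print('wedge',r,cv2.boxPoints(r).round(1)); H=P[P[:,2]>31];print('head',H[:,:2].mean(0),len(H), P.mean(0))
B=W[190:240,325:400].reshape(-1,3);K=B[(B[:,2]>60)&(B[:,2]<85)];print('knob',len(K),K.mean(0),K.max(0),K.min(0))
for i in range(3):
  s=arm.read_state();print(s['clock'],s['position'],s['ee_rot'],s['contact_force'],s['gripper_width'])
im,dd=save('wrist','w1.png')
E
```

```text
wedge ((455.70904541015625, 311.23162841796875), (42.41450881958008, 153.76129150390625), 60.53628921508789) [[378.3 330.6]
 [512.2 255. ]
 [533.1 291.9]
 [399.2 367.5]]
head [499.3540521  286.81150209] 250 [457.93070685 306.07665032  29.08085442]
knob 85 [ 510.7105758  -157.11216309   73.23186933] [ 522.54877941 -145.66410919   79.55872609] [ 499.52156586 -169.51449048   64.80272111]
2.1 [ 487.39863975 -152.86490963  232.56463212] [6.60049853e-01 7.51216632e-01 4.41679086e-04 2.75112211e-03] [-0.04959091 -0.20844817 -0.44475014] -0.14312683696969408
2.1 [ 487.39863975 -152.86490963  232.56463212] [6.60049853e-01 7.51216632e-01 4.41679086e-04 2.75112211e-03] [-0.04959091 -0.20844817 -0.44475014] -0.14312683696969408
2.1 [ 487.39863975 -152.86490963  232.56463212] [6.60049853e-01 7.51216632e-01 4.41679086e-04 2.75112211e-03] [-0.04959091 -0.20844817 -0.44475014] -0.14312683696969408
```

View pics/w1.png

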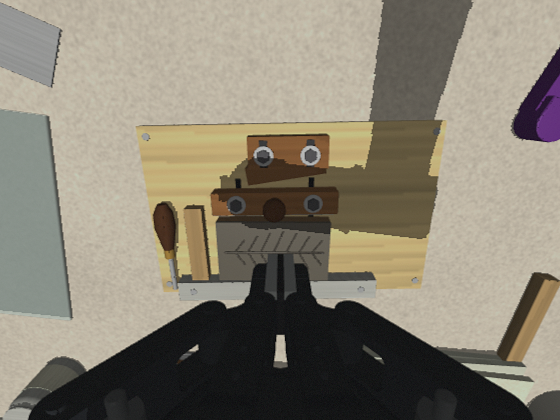

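The wrist view shows the bed right way round with its far edge at the bottom: knob at (274,210), bar back face near row 188, ramp cheek at (288,158), wedge gap opening to the right, gouge at (165,225). I'll refine the bed frame with the wrist depth.

```bash
python3 - <<'E'
from h import *
d=np.load('pics/w1.png.npy');vv,uu=np.mgrid[:420,:560]; W=world('wrist',uu,vv,d);z=W[...,2]
print('bed z',np.median(z[200:230,360:410]),'table',np.median(z[40:100,200:350]))
for (u,v) in [(139,127),(442,122),(424,288),(163,290)]:
    P=world('wrist',u,v,1.);c=np.linalg.inv(eyes.camera_params('wrist')['camera_from_world'])[:3,3]
    r=P-c;print((c+r*(18-c[2])/r[2]).round(1))
m=(z>13)&(z<23)&(d>0);m[295:]=0;m[:,:125]=0;m[:,455:]=0
m=cv2.morphologyEx(m.astype('u1'),cv2.MORPH_OPEN,np.ones((5,5)))
r=cv2.minAreaRect(W[m>0][:,:2].astype('f4'));print(r)
C=np.array([531.5,-135.5]);t=np.radians(8.42);R=np.array([[np.cos(t),np.sin(t)],[-np.sin(t),np.cos(t)]])
B=(W[...,:2]-C)@R.T
def rep(n,mm): 
    q=B[mm];print(n,mm.sum(),np.percentile(q,[2,50,98],axis=0).round(1).tolist(),z[mm].max())
sub=np.zeros(z.shape,bool);sub[180:235,200:350]=1
rep('bar',sub&(abs(z-43)<2)&(B[...,0]<-0)); rep('knob',sub&(z>58)&(z<80))
sub[:]=0;sub[130:187,240:335]=1
rep('cheek',sub&(abs(z-44)<2)&(B[...,0]<-50));rep('bolt',sub&(z>48)&(z<80))
sub=np.zeros(z.shape,bool);sub[215:290,215:335]=1
rep('block',sub&(abs(z-41)<1.2));
E
```

```text
bed z 17.882201854934067 table -0.5104251964926902
[ 451.3 -321.    18. ]
[399.6  25.5  18. ]
[618.4  69.2  18. ]
[ 670.7 -292.5   18. ]
((534.75146484375, -130.1275177001953), (225.4374237060547, 360.879638671875), 8.620196342468262)
bar 2342 [[-46.4, -87.5], [-22.2, -20.6], [-5.8, 56.7]] 44.98252587823828
knob 448 [[-31.4, -26.5], [-21.7, -15.3], [-8.6, -3.6]] 75.67484952712783
cheek 2986 [[-95.7, -43.6], [-74.6, -0.5], [-51.5, 44.1]] 45.986649098784994
bolt 255 [[-81.7, -32.1], [-75.5, -20.2], [-69.4, 30.8]] 52.02557040229976
block 5070 [[5.7, -87.0], [37.4, -27.4], [96.3, 50.2]] 42.198339730421594
```

>>> play_rows --pt "-7 -6 0" --pt "-7 -6 -30" --pt "0 0 -40" --pt "0 0 -40" --pt "0 0 -30" --pt "0 0 0" --turn '[0, 0.018, 0, 0, 0, 0]'

```text
clock: 2.75
position: [476.4, -162.1, 91.8]
ee_rot: [0.65, 0.76, 0.004, 0.007]
contact_force: [-0.2, -0.5, -0.9]
gripper_width: 0.3
```

```bash
cat >> h.py <<'E'
def shot(f):
    P=eyes.camera_params('wrist'); im,d=save('wrist',f); vv,uu=np.mgrid[:420,:560]; return im,d,world('wrist',uu,vv,d,P)
def tobed(p,C=(531.5,-135.5),deg=8.45):
    t=np.radians(deg);R=np.array([[np.cos(t),np.sin(t)],[-np.sin(t),np.cos(t)]]);return (np.asarray(p)[...,:2]-np.array(C))@R.T
def st():
    s=arm.read_state();q=s['ee_rot'];print(s['clock'],s['position'].round(1),'yaw',np.degrees(np.arctan2(2*q[1]**2-1,2*q[0]*q[1])).round(2),'bed',tobed(s['position']).round(1),'F',s['contact_force'].round(2),'w',s['gripper_width'].round(1));return s
E
python3 - <<'E'
from h import *
st();im,d,W=shot('w2.png');st();z=W[...,2];B=tobed(W)
m=(z>56)&(z<78)&(abs(B[...,0]+22)<20)&(abs(B[...,1]+20)<22);q=B[m];print('knob',m.sum(),np.percentile(q,[1,50,99],axis=0).round(1))
m=(abs(z-18)<3)&(abs(B[...,1]-100)<60);q=B[m];print('bed edge',np.percentile(q,[.5,99.5],axis=0).round(1))
E
```

```text
Traceback (most recent call last):
  File "h.py", line 16, in st
    s=arm.read_state();q=s['ee_rot'];print(s['clock'],s['position'].round(1),'yaw',np.degrees(np.arctan2(2*q[1]**2-1,2*q[0]*q[1])).round(2),'bed',tobed(s['position']).round(1),'F',s['contact_force'].round(2),'w',s['gripper_width'].round(1));return s
                                                                                                                                                                                                                    ^^^^^^^^^^^^^^^^^^^^^^^^
AttributeError: 'float' object has no attribute 'round'
```

```bash
sed -i "s/s\['gripper_width'\].round(1)/round(s['gripper_width'],1),'q',q.round(4)/" h.py
python3 - <<'E'
from h import *
st();im,d,W=shot('w2.png');st();z=W[...,2];B=tobed(W)
m=(z>56)&(z<78)&(abs(B[...,0]+22)<20)&(abs(B[...,1]+20)<22);q=B[m];print('knob',m.sum(),np.percentile(q,[1,50,99],axis=0).round(1))
m=(abs(z-18)<3)&(abs(B[...,1]-100)<60);q=B[m];print('bed edge',np.percentile(q,[.5,99.5],axis=0).round(1))
E
```

```text
2.75 [ 476.4 -162.1   91.8] yaw 8.85 bed [-58.4 -18.2] F [-0.23 -0.49 -0.92] w 0.3 q [0.6504 0.7595 0.0039 0.0071]
2.8 [ 478.1 -162.3   93.9] yaw 8.88 bed [-56.8 -18.6] F [ 0.5  -0.15 -0.46] w -0.1 q [0.6501 0.7597 0.0049 0.0089]Traceback (most recent call last):
  File "<stdin>", line 3, in <module>
    return _quantile_unchecked(
        a, q, axis, out, overwrite_input, method, keepdims, weights)
    return _ureduce(a,
                    func=_quantile_ureduce_func,
    ...<5 lines>...
                    overwrite_input=overwrite_input,
                    method=method)
    r = func(a, **kwargs)
    result = _quantile(arr,
                       quantiles=q,
    ...<2 lines>...
                       out=out,
                       weights=wgt)
    slices_having_nans = np.isnan(arr[-1, ...])
                                  ~~~^^^^^^^^^
IndexError: index -1 is out of bounds for axis 0 with size 0
```

View pics/w2.png

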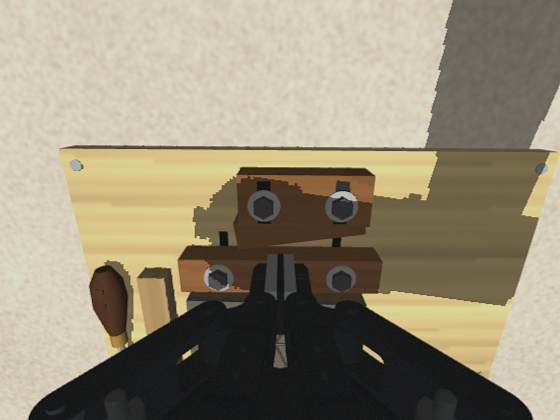

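The closed fingers at (282,265) hide the knob, and they stand over the bar line between its two bolts. Now I'll go down behind the knob.

>>> play_rows --pt "-8 -1 -12" --pt "0 0 -12" --pt "0 0 -10" --pt "0 0 0" --pt "0 0 0" --turn '[0, 0, 0, 0, 0]'

```text
clock: 3.3
position: [475.9, -165.9, 67.8]
ee_rot: [0.65, 0.76, 0.009, 0.016]
contact_force: [-0.1, -0.5, 0.1]
gripper_width: 0.2
```

```bash
python3 -c "
from h import *
st()"
```

```text
3.3 [ 475.9 -165.9   67.8] yaw 8.87 bed [-59.4 -21.9] F [-0.11 -0.47  0.11] w 0.2 q [0.6501 0.7596 0.0094 0.0162]
```

>>> play_rows --pt "-3 0 -6" --pt "-1 0 -5" --pt "0 0 0" --turn '[-0.007, 0, 0]'

```text
clock: 3.6
position: [473.1, -166.1, 58.1]
ee_rot: [0.653, 0.757, 0.011, 0.018]
contact_force: [-0.1, -0.3, 0.1]
gripper_width: 0.2
```

```bash
python3 -c "
from h import *
st()"
```

```text
3.6 [ 473.1 -166.1   58.1] yaw 8.44 bed [-62.3 -21.7] F [-0.06 -0.26  0.13] w 0.2 q [0.6529 0.7572 0.0107 0.0179]
```

>>> play_rows --pt "4 0.6 0" --pt "4 0.6 0" --pt "4 0.6 0" --pt "4 0.6 0" --turn '[0, 0, 0, 0]'

```text
clock: 4.0
position: [490.3, -163.5, 58.3]
ee_rot: [0.653, 0.757, 0.011, 0.018]
contact_force: [-2.1, -0.2, 0.3]
gripper_width: 0.1
```

>>> play_rows --pt "3 0.4 0" --pt "3 0.4 0" --pt "3 0.4 0" --turn '[0, 0, 0]'

```text
clock: 4.3
position: [499.2, -162.2, 57.9]
ee_rot: [0.653, 0.757, 0.01, 0.017]
contact_force: [-2.1, 0.3, 1.0]
gripper_width: -0.3
```

```bash
python3 -c "
from h import *
st()"
```

```text
4.3 [ 499.2 -162.2   57.9] yaw 8.46 bed [-35.8 -21.6] F [-2.14  0.34  0.95] w -0.3 q [0.6527 0.7573 0.0096 0.0168]
```

>>> play_rows --pt "2 0.3 0" --pt "1.5 0.2 0" --turn '[0, 0]'

```text
clock: 4.5
position: [502.0, -161.7, 57.7]
ee_rot: [0.653, 0.757, 0.009, 0.016]
contact_force: [-3.1, -0.8, 2.9]
gripper_width: -0.1
```

>>> play_rows --pt "1 0.15 0" --pt "1 0.15 0" --turn '[0, 0]'

```text
clock: 4.7
position: [503.0, -161.5, 57.5]
ee_rot: [0.653, 0.757, 0.008, 0.015]
contact_force: [-2.8, 0.3, 1.6]
gripper_width: -0.4
```

>>> play_rows --pt "1 0.15 0" --pt "1 0.15 0" --turn '[0, 0]'

```text
clock: 4.9
position: [503.2, -161.4, 57.2]
ee_rot: [0.653, 0.757, 0.007, 0.013]
contact_force: [-5.1, -0.9, 3.4]
gripper_width: 0.1
```

>>> play_rows --pt "2 0.3 0" --pt "2 0.3 0" --turn '[0, 0]'

```text
clock: 5.1
position: [503.1, -161.2, 56.6]
ee_rot: [0.654, 0.757, 0.004, 0.01]
contact_force: [-7.2, -0.6, 4.3]
gripper_width: 0.1
```

>>> play_rows --pt "3 0.4 0" --pt "3 0.4 0" --turn '[0, 0]'

```text
clock: 5.3
position: [503.1, -160.9, 55.8]
ee_rot: [0.654, 0.756, -0.001, 0.005]
contact_force: [-7.9, -0.2, 5.6]
gripper_width: 0.1
```

>>> play_rows --pt "4 0.6 1" --pt "4 0.6 1" --turn '[0, 0]'

```text
clock: 5.5
position: [502.9, -160.7, 56.0]
ee_rot: [0.655, 0.755, -0.007, -0.002]
contact_force: [-8.3, -3.6, 4.0]
gripper_width: -0.1
```

>>> play_rows --pt "-8 -1.2 1" --pt "-8 -1.2 3" --pt "-6 0 40" --pt "0 0 45" --pt "0 0 45" --pt "0 30 30" --pt "0 20 0" --pt "0 0 0" --pt "0 0 0" --turn '[0, 0, 0, 0, 0, 0, 0, 0, 0]'

```text
clock: 6.4
position: [486.0, -110.9, 230.9]
ee_rot: [0.655, 0.756, 0.004, 0.008]
contact_force: [-1.2, 0.3, -0.2]
gripper_width: 0.1
```

```bash
python3 - <<'E'
from h import *
im,d,W=shot('w3.png');s=st();print(s['joints'].round(3));np.save('pics/W3.npy',W);z=W[...,2];B=tobed(W)
m=(abs(z-18)<4)&(d>0);m[:,:60]=0;m[300:]=0;r=cv2.minAreaRect(W[cv2.morphologyEx(m.astype('u1'),cv2.MORPH_OPEN,np.ones((5,5)))>0][:,:2].astype('f4'));print('bed',r)
E
```

```text
6.45 [ 485.7 -111.1  230.6] yaw 8.15 bed [-41.7  30.9] F [-0.05  0.02  0.35] w -0.1 q [0.655  0.7556 0.0037 0.0077]
[ 0.106  0.16  -0.31   0.007 -1.085 -1.537]
bed ((520.8857421875, -39.524871826171875), (257.83380126953125, 551.9353637695312), 8.021745681762695)
```

View pics/w3.png

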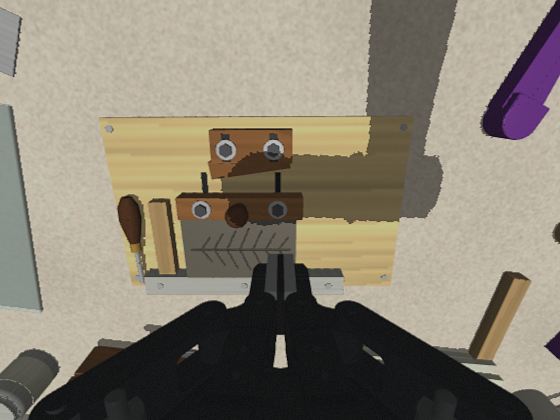

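The bar now lies against the block and the block against the fence, with no gap along rows 220 and 275. The gap mouth opens at (295,185). Next I move to the wedge, opening the gripper on the way.

>>> play_rows --pt "-1 36 0" --pt "-1 36 0" --pt "-1 36 0" --pt "-1 36 0" --pt "-1 36 0" --pt "-1 36 0" --pt "-1 36 0" --pt "-1 36 0" --pt "-1 36 0" --pt "-1 36 0" --pt "-1 30 0" --pt "0 0 0" --turn '[-0.06, -0.06, -0.06, -0.06, -0.06, -0.06, -0.06, -0.06, -0.06, -0.06, -0.06, 0]' --grip 1

```text
clock: 7.65
position: [474.2, 285.7, 219.6]
ee_rot: [0.875, 0.484, -0.005, 0.008]
contact_force: [-0.1, -1.1, 0.1]
gripper_width: 85.4
```

```bash
python3 - <<'E'
from h import *
st();im,d,W=shot('w4.png');s=st();z=W[...,2]
np.save('pics/W4.npy',W)
def fit(z0,z1):
    m=(z>z0)&(z<z1)&(W[...,0]>360)&(W[...,0]<545)&(W[...,1]>240)&(W[...,1]<385)&(np.mgrid[:420,:560][0]<270)
    m=cv2.morphologyEx(m.astype('u1'),cv2.MORPH_OPEN,np.ones((3,3)));n,l,stt,_=cv2.connectedComponentsWithStats(m);k=1+np.argmax(stt[1:,4]);print(stt[k])
    r=cv2.minAreaRect(W[l==k][:,:2].astype('f4'));print(r,cv2.boxPoints(r).round(1).tolist())
fit(14,45);fit(31,45)
E
```

```text
7.65 [474.2 285.7 219.6] yaw -32.13 bed [  5.2 425. ] F [-0.11 -1.15  0.11] w 85.4 q [ 0.8751  0.4838 -0.0049  0.0078]
7.7 [473.8 284.1 219.3] yaw -32.14 bed [  4.6 423.6] F [ 0.06 -0.87 -0.21] w 85.9 q [ 0.8751  0.4838 -0.0056  0.0079]
[ 276   83   40  140 4125]
((455.1531677246094, 313.28826904296875), (41.89481735229492, 152.51409912109375), 60.16740417480469) [[378.6000061035156, 333.1000061035156], [510.8999938964844, 257.20001220703125], [531.7000122070312, 293.5], [399.3999938964844, 369.3999938964844]]
[ 281  186   35   37 1130]
((503.2690124511719, 287.0080261230469), (39.66607666015625, 42.79433822631836), 59.333213806152344) [[474.70001220703125, 280.8999938964844], [511.6000061035156, 259.0], [531.7999877929688, 293.20001220703125], [495.0, 315.0]]
```

View pics/w4.png

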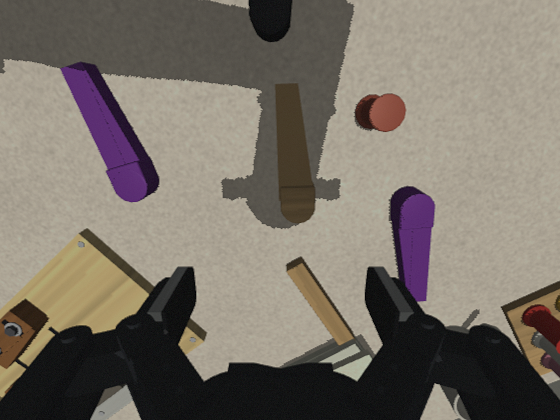

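The near view confirms the pale wood wedge: head at (297,205), thin end at (287,85), tapered, with the arm's shadow over it. The purple ones at (120,150) and (413,240), the black one at (270,15) and the strip at (320,300) stay where they are. The two measurements agree: origin near (501.3, 287.8), axis 150.3°. I'll go down to grip the head at wedge x≈5.

>>> play_rows --pt "11 3 -10" --pt "12 3 -30" --pt "0 0 -40" --pt "0 0 -30" --pt "0 0 -20" --pt "0 0 -10" --pt "0 0 0" --pt "0 0 0" --turn '[0.02, 0.022, 0, 0, 0, 0, 0, 0]'

```text
clock: 8.5
position: [500.1, 280.3, 73.0]
ee_rot: [0.866, 0.5, -0.006, 0.009]
contact_force: [0.8, 0.6, -0.5]
gripper_width: 85.1
```

```bash
python3 -c "
from h import *
st()"
```

```text
8.5 [500.1 280.3  73. ] yaw -29.96 bed [ 30.  415.9] F [ 0.76  0.61 -0.5 ] w 85.1 q [ 0.8658  0.5004 -0.0064  0.0088]
```

>>> play_rows --pt "-3 10 0" --pt "0 0 -25" --pt "0 0 -20" --pt "0 0 -15" --pt "0 0 0" --turn '[0.004, 0, 0, 0, 0]'

```text
clock: 9.0
position: [501.1, 296.9, 19.3]
ee_rot: [0.864, 0.503, 0.002, 0.007]
contact_force: [0.1, -0.3, -0.2]
gripper_width: 85.5
```

```bash
python3 -c "
from h import *
st()"
```

```text
9.0 [501.1 296.9  19.3] yaw -29.55 bed [ 33.4 432.2] F [ 0.09 -0.26 -0.22] w 85.5 q [0.864  0.5034 0.0025 0.0069]
```

>>> play_rows --pt "-4 -6 -7" --pt "0 0 -7" --pt "0 0 0" --turn '[0, 0, 0]'

```text
clock: 9.3
position: [498.2, 293.2, 7.9]
ee_rot: [0.864, 0.504, 0.006, 0.006]
contact_force: [-0.3, -1.2, 0.9]
gripper_width: 85.4
```

```bash
python3 -c "
from h import *
st()"
```

```text
9.3 [498.2 293.2   7.9] yaw -29.44 bed [ 30.1 428.9] F [-0.3  -1.16  0.86] w 85.4 q [0.8635 0.5042 0.0059 0.0061]
```

>>> play_rows --pt "-1.5 -3 -5" --pt "0 0 0" --turn '[0, 0]'

```text
clock: 9.5
position: [497.0, 290.3, 3.4]
ee_rot: [0.864, 0.504, 0.007, 0.006]
contact_force: [-0.2, -0.9, 0.0]
gripper_width: 85.7
```

>>> play_rows --pt "0 0 0" --pt "0 0 0" --pt "0 0 0" --pt "0 0 0" --pt "0 0 0" --turn '[0, 0, 0, 0, 0]' --grip -1

```text
clock: 10.0
position: [497.9, 290.9, 4.5]
ee_rot: [0.863, 0.504, 0.008, 0.006]
contact_force: [0.1, 0.9, -0.6]
gripper_width: 41.0
```

```bash
python3 -c "
from h import *
st()"
```

```text
10.0 [497.9 290.9   4.5] yaw -29.43 bed [ 29.4 426.7] F [ 0.05  0.9  -0.6 ] w 41.0 q [0.8635 0.5043 0.008  0.0057]
```

>>> play_rows --pt "0 0 10" --pt "0 0 35" --pt "0 0 40" --pt "0 0 35" --pt "0 0 0" --turn '[0, 0, 0, 0, 0]'

```text
clock: 10.5
position: [495.9, 288.7, 128.3]
ee_rot: [0.864, 0.504, 0.005, 0.007]
contact_force: [0.8, -0.1, -0.8]
gripper_width: 40.4
```

>>> play_rows --pt "-3 -18 0" --pt "-3 -18 0" --pt "-3 -18 0" --pt "-3 -18 0" --pt "-3 -18 0" --pt "-3 -18 0" --pt "-3 -18 0" --pt "-3 -18 0" --pt "-3 -18 0" --pt "-3 -18 0" --pt "-3 -18 0" --pt "-3 -18 0" --turn '[0.14, 0.14, 0.14, 0.14, 0.14, 0.14, 0.14, 0.14, 0.14, 0.14, 0.14, 0.14]'

```text
clock: 11.7
position: [452.1, 64.1, 126.8]
ee_rot: [0.167, 0.986, 0.005, -0.004]
contact_force: [-0.1, 0.6, -2.0]
gripper_width: 40.9
```

```bash
python3 -c "
from h import *
print(st()['joints'])"
```

```text
11.7 [452.1  64.1 126.8] yaw 70.78 bed [-49.2 209.1] F [-0.08  0.57 -1.98] w 40.9 q [ 0.1669  0.986   0.0053 -0.0036]
[ 0.48931221  0.21546952 -0.5295071  -0.0173907  -0.82515545 -0.81289485]
```

>>> play_rows --pt "2 -12 0" --pt "2 -12 0" --pt "2 -12 0" --pt "2 -12 0" --pt "0 0 -20" --pt "0 0 -20" --pt "0 0 0" --pt "0 0 0" --turn '[0.12, 0.12, 0.12, 0.12, 0, 0, 0, 0]'

```text
clock: 12.5
position: [455.3, 10.4, 84.7]
ee_rot: [-0.081, 0.997, 0.004, -0.008]
contact_force: [-0.3, 0.1, -0.7]
gripper_width: 41.0
```

```bash
python3 - <<'E'
from h import *
st();im,d,W=shot('w5.png');st();np.save('pics/W5.npy',W)
E
```

```text
12.5 [455.3  10.4  84.7] yaw 99.27 bed [-53.9 155.5] F [-0.26  0.12 -0.65] w 41.0 q [-0.0808  0.9967  0.004  -0.0078]
12.55 [455.1  10.4  84.8] yaw 99.26 bed [-54.1 155.6] F [ 0.23  0.3  -1.88] w 40.9 q [-0.0807  0.9967  0.0041 -0.0079]
```

View pics/w5.png

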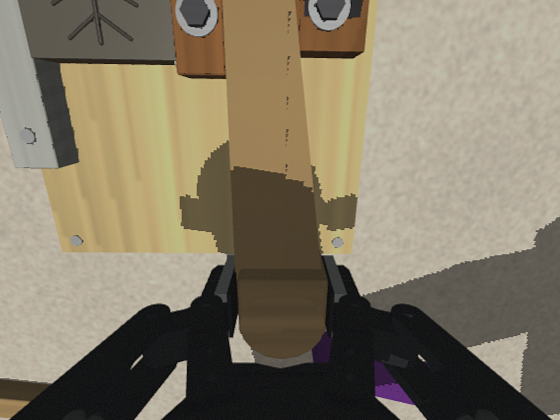

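The view has bed +x to the left. The wedge is held straight, thin end up towards the bar end at (200,75) and the cheek end at (335,53). The bar back edge is hidden under the wedge, so I'll measure from the bar's front edge and from the wedge, both in this same picture.

```bash
python3 - <<'E'
from h import *
W=np.load('pics/W5.npy');B=tobed(W);z=W[...,2]
for v in (20,50,68): # bar top row: left edge
    r=[u for u in range(160,230) if abs(z[v,u]-43)<3]; print('bar',v,r[0],r[-1],B[v,r[0]].round(1),B[v,r[-1]].round(1),z[v,r[0]].round(1))
for v in (20,40):
    r=[u for u in range(295,380) if abs(z[v,u]-44)<3]; print('cheek',v,B[v,r[0]].round(1),B[v,r[-1]].round(1))
for v in (5,60,120,180,230):
    r=[u for u in range(200,340) if 90<z[v,u]<125]; print('wedge',v,r[0],r[-1],B[v,r[0]].round(1),B[v,r[-1]].round(1),z[v,r[0]].round(1),z[v,r[-1]].round(1))
m=(abs(z-18)<3);m[260:]=0;q=B[m];print('bed',np.percentile(q,[.2,99.8],axis=0))
for v in (150,200,230): 
    r=[u for u in range(40,380) if abs(z[v,u]-18)<3]; print('bed row',B[v,r[0]].round(1),B[v,r[-1]].round(1))
for c in(100,340,180):
    r=[v for v in range(100,265) if abs(z[v,c]-18)<3]; print('bed end',B[r[-1],c].round(1))
r=[v for v in range(40,110) if abs(z[v,200]-43)<3];print('bar end',B[r[-1],200].round(1))
E
```

```text
bar 20 161 223 [10.1 29.1] [-23.6  28.9] 40.4
bar 50 160 224 [12.1 43.7] [-23.5  43.4] 41.0
bar 68 177 225 [ 3.1 52.8] [-23.7  52.5] 42.9
cheek 20 [-63.2  28.8] [-100.8   28. ]
cheek 40 [-64.7  37.9] [-100.3   37.7]
wedge 5 223 295 [-33.7  39.4] [-58.5  39.2] 106.4 107.3
wedge 60 226 300 [-34.   56.5] [-60.9  56.1] 106.3 106.9
wedge 120 229 306 [-34.2  77.4] [-63.9  77. ] 106.8 107.4
wedge 180 231 312 [-33.9 101.3] [-67.5 100.8] 106.1 106.5
wedge 230 234 317 [-34.5 123.3] [-70.8 123.4] 107.2 106.3
bed [[-112.97560301   15.92441951]
 [ 111.12609038  180.68755482]]
bed row [ 83.8 102.3] [-113.   100.5]
bed row [111.  139.2] [-112.8  136.9]
bed row [112.6 163.2] [-112.9  161. ]
bed end [ 83.4 180.7]
bed end [-103.8  180.8]
bed end [ 21.1 180.4]
bar end [-8.9 56. ]
```

>>> play_rows --pt "7 6 0" --pt "0 0 -12" --pt "0 0 -10" --pt "0 0 0" --pt "0 0 0" --turn '[-0.012, 0, 0, 0, 0]'

```text
clock: 13.05
position: [466.7, 19.1, 65.6]
ee_rot: [-0.075, 0.997, 0.005, -0.003]
contact_force: [-0.3, 0.6, -0.6]
gripper_width: 40.7
```

```bash
cat >> h.py <<'E'
def wedgeview(f,zt):
    s=st();im,d,W=shot(f);B=tobed(W);z=W[...,2]
    for v in (10,60,120,180,230):
        r=[u for u in range(180,360) if abs(z[v,u]-zt)<6 and B[v,u][0]<-15 and B[v,u][0]>-75]
        if r: print('wedge',v,r[0],r[-1],B[v,r[0]].round(1),B[v,r[-1]].round(1),z[v,r[0]].round(1))
    for v in (10,30,50,70):
        r=[u for u in range(150,300) if abs(z[v,u]-43)<2.5 and -30<B[v,u][0]<8]
        if r: print('bar',v,r[0],r[-1],B[v,r[0]].round(1),B[v,r[-1]].round(1))
    return W
E
python3 -c "
from h import *
s=arm.read_state();wedgeview('w6.png',s['position'][2]+22)"
```

```text
13.05 [466.7  19.1  65.6] yaw 98.58 bed [-41.4 162.5] F [-0.31  0.59 -0.63] w 40.7 q [-0.0748  0.9972  0.005  -0.0035]
wedge 10 223 295 [-22.7  47.5] [-47.7  47.4] 87.1
wedge 60 226 300 [-22.9  63.2] [-49.8  63.2] 87.7
wedge 120 229 306 [-22.8  84.1] [-52.6  84. ] 87.2
wedge 180 231 312 [-22.4 107.8] [-55.9 108.1] 87.6
wedge 230 234 317 [-22.4 130.4] [-58.9 130.5] 87.0
bar 10 174 222 [ 7.9 35.8] [-15.5  36.5]
bar 30 177 223 [ 7.7 43.9] [-15.4  44.6]
bar 50 187 224 [ 3.  53.1] [-15.3  53.1]
```

>>> play_rows --pt "-4 -1 0" --pt "0 0 -6" --pt "0 0 -5" --pt "0 0 0" --pt "0 0 0" --turn '[0, 0, 0, 0, 0]'

```text
clock: 13.6
position: [462.6, 18.1, 54.6]
ee_rot: [-0.075, 0.997, 0.005, -0.003]
contact_force: [-0.3, 0.5, -1.2]
gripper_width: 41.0
```

```bash
python3 -c "
from h import *
s=arm.read_state();wedgeview('w7.png',s['position'][2]+22)"
```

```text
13.6 [462.6  18.1  54.6] yaw 98.57 bed [-45.5 162.1] F [-0.31  0.5  -1.21] w 41.0 q [-0.0747  0.9972  0.0053 -0.0026]
wedge 10 223 295 [-27.3  47.8] [-51.8  47.3] 78.9
wedge 60 226 300 [-27.1  62.8] [-54.   62.6] 76.6
wedge 120 229 306 [-26.9  83.7] [-56.7  83.6] 75.7
wedge 180 231 312 [-26.4 107.6] [-59.9 107.3] 75.8
wedge 230 234 317 [-26.5 130.2] [-62.8 129.3] 75.6
bar 10 158 222 [ 7.9 38. ] [-21.   38.3]
bar 30 160 223 [ 8.  45.9] [-21.2  46.4]
bar 50 171 224 [ 3.3 54.3] [-21.   54.2]
```

>>> play_rows --pt "0 0 -8" --pt "0 0 -8" --pt "0 0 -6" --pt "0 0 0" --turn '[0, 0, 0, 0]'

```text
clock: 14.05
position: [462.6, 18.1, 30.6]
ee_rot: [-0.075, 0.997, 0.005, -0.003]
contact_force: [0.6, -0.1, -2.4]
gripper_width: 40.7
```

```bash
python3 -c "
from h import *
s=arm.read_state();wedgeview('w8.png',s['position'][2]+22)"
```

```text
14.05 [462.6  18.1  30.6] yaw 98.56 bed [-45.6 162. ] F [ 0.63 -0.05 -2.38] w 40.7 q [-0.0746  0.9972  0.0053 -0.0027]
wedge 10 223 295 [-26.9  46.9] [-51.9  47.3] 51.6
wedge 60 226 300 [-27.1  62.7] [-54.   62.7] 52.5
wedge 120 229 306 [-27.1  83.6] [-56.8  83.6] 52.5
wedge 180 231 312 [-26.5 107.4] [-60.  107.4] 52.3
wedge 230 234 317 [-26.7 129.7] [-63.1 130. ] 52.7
bar 10 150 220 [ 1.5 44.9] [-24.3  44.5]
bar 30 150 221 [ 2.6 51.3] [-24.2  51.1]
```

View pics/w8.png

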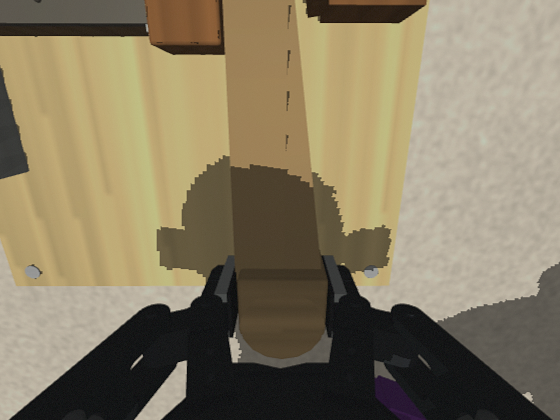

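The wedge lies between the bar's back edge (column 222) and the cheek (column 306), about 2.7 mm clear of the bar. I'll lower it onto the bed.

>>> play_rows --pt "0 0 -4" --pt "0 0 -2" --pt "0 0 -1" --turn '[0, 0, 0]'

```text
clock: 14.4
position: [463.3, 18.3, 23.6]
ee_rot: [-0.075, 0.997, 0.005, -0.002]
contact_force: [-0.6, -0.4, -1.0]
gripper_width: 40.9
```

>>> play_rows --pt "0 0 -1" --pt "0 0 -1" --turn '[0, 0]'

```text
clock: 14.6
position: [463.4, 18.2, 22.2]
ee_rot: [-0.075, 0.997, 0.005, -0.002]
contact_force: [-4.8, 1.0, 14.1]
gripper_width: 40.7
```

>>> play_rows --pt "0 0 1" --pt "0.6 -4 0" --pt "0.6 -4 0" --pt "0.6 -4 0" --pt "0 0 0" --turn '[0, 0, 0, 0, 0]'

```text
clock: 15.1
position: [465.7, 5.3, 23.6]
ee_rot: [-0.075, 0.997, 0.005, -0.001]
contact_force: [0.5, -0.3, -1.2]
gripper_width: 40.9
```

>>> play_rows --pt "0.6 -4 0" --pt "0.6 -4 0" --pt "0 0 0" --turn '[0, 0, 0]'

```text
clock: 15.4
position: [466.8, -3.7, 23.4]
ee_rot: [-0.075, 0.997, 0.005, -0.002]
contact_force: [0.5, 0.0, -1.6]
gripper_width: 41.0
```

```bash
python3 -c "
from h import *
s=arm.read_state();wedgeview('w9.png',s['position'][2]+22)"
```

```text
15.4 [466.8  -3.7  23.4] yaw 98.59 bed [-44.6 139.9] F [ 0.52  0.02 -1.65] w 41.0 q [-0.0749  0.9972  0.0054 -0.0016]
wedge 10 189 359 [-15.3  26.1] [-73.   24.9] 49.3
wedge 60 198 359 [-15.3  40.2] [-74.8  40.3] 42.5
wedge 120 229 306 [-26.   61.5] [-55.9  61.5] 44.8
wedge 180 231 312 [-25.5  85.3] [-58.9  85. ] 44.9
wedge 230 234 317 [-25.8 107.5] [-62.1 107.8] 45.6
bar 10 150 234 [-0.2 24.6] [-29.8  25. ]
bar 30 150 234 [ 1.3 30.4] [-29.5  31. ]
bar 50 150 236 [ 1.7 37.1] [-29.8  37.2]
bar 70 150 236 [ 2.7 43.7] [-29.5  43.8]
```

>>> play_rows --pt "0 0 -1" --pt "0 0 0" --turn '[0, 0]'

```text
clock: 15.65
position: [466.9, -3.6, 22.5]
ee_rot: [-0.075, 0.997, 0.005, -0.001]
contact_force: [0.0, -0.6, -0.1]
gripper_width: 40.9
```

>>> play_rows --pt "0 0 0" --pt "0 0 0" --pt "0 0 0" --pt "0 0 0" --turn '[0, 0, 0, 0]' --grip 1

```text
clock: 16.05
position: [467.7, -3.1, 22.9]
ee_rot: [-0.076, 0.997, 0.005, -0.001]
contact_force: [-0.8, 0.4, -0.3]
gripper_width: 85.7
```

>>> play_rows --pt "0 0 10" --pt "0 0 30" --pt "0 0 35" --pt "-5 33 0" --pt "-5 33 0" --pt "0 0 0" --pt "0 0 0" --turn '[0, 0, 0, 0, 0, 0, 0]'

```text
clock: 16.75
position: [458.1, 64.9, 105.7]
ee_rot: [-0.075, 0.997, 0.006, 0.002]
contact_force: [-0.2, 0.0, -0.0]
gripper_width: 85.8
```

```bash
python3 -c "
from h import *
s=st();im,d,W=shot('w10.png');B=tobed(W);z=W[...,2]
m=(z>47)&(z<60)&(abs(B[...,0]+45)<35)&(B[...,1]>110)&(B[...,1]<185);print(m.sum(),np.percentile(B[m],[1,50,99],axis=0).round(1))
for v in range(10,260,30):
    r=[u for u in range(150,420) if abs(z[v,u]-44)<4 and -70<B[v,u][0]<-10]
    if r: print(v,B[v,r[0]].round(1),B[v,r[-1]].round(1))
"
```

```text
16.75 [458.1  64.9 105.7] yaw 98.6 bed [-43.2 209. ] F [-0.17  0.04 -0.04] w 85.8 q [-0.075   0.9972  0.0064  0.0016]
3861 [[-66.5 127. ]
 [-46.9 145.6]
 [-27.9 168.5]]
10 [-26.4  72.6] [-57.5  72.6]
40 [-25.9  88.1] [-59.7  88.2]
70 [-25.9 104.6] [-62.2 104.6]
100 [-25.4 122.2] [-64.1 122.2]
130 [-25.4 141.1] [-26.2 141. ]
```

View pics/w10.png

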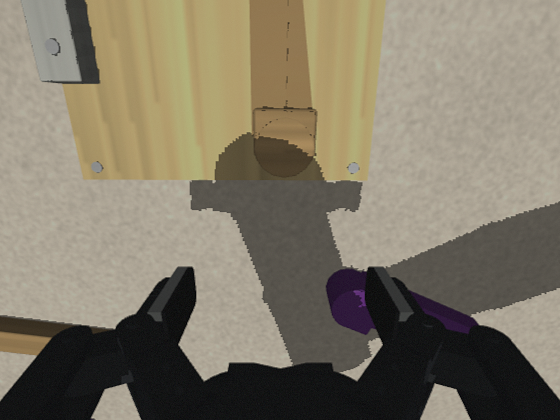

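The wedge lies flat on the bed with its round end at (285,175), which is bed y 168.5, x −47. The purple look-alike's head is at (345,300). I'll check its clearance before going down.

>>> play_rows --pt "-0.7 -21 0" --pt "0 0 0" --pt "0 0 0" --pt "0 0 0" --turn '[0, 0, 0, 0]' --grip -1

```text
clock: 17.2
position: [457.5, 41.2, 105.7]
ee_rot: [-0.073, 0.997, 0.006, 0.001]
contact_force: [-0.3, -0.2, -0.3]
gripper_width: 27.8
```

```bash
python3 -c "
from h import *
s=st()
d=np.load('pics/top1.png.npy');vv,uu=np.mgrid[:420,:560]; W=world('top',uu,vv,d);z=W[...,2];B=tobed(W);m=np.zeros(z.shape,bool);m[255:330,232:266]=1;m&=(z>18)&(z<50);print(np.percentile(B[m],[0,1,50,99,100],axis=0).round(0))
"
```

```text
17.2 [457.5  41.2 105.7] yaw 98.4 bed [-47.2 185.7] F [-0.26 -0.25 -0.33] w 27.8 q [-0.0732  0.9973  0.0062  0.0013]
[[-236.  270.]
 [-232.  273.]
 [-154.  308.]
 [ -91.  342.]
 [ -89.  346.]]
```

>>> play_rows --pt "0 3 -10" --pt "0 0 -25" --pt "0 0 -20" --pt "0 0 -12" --pt "0 0 -6" --pt "0 0 0" --turn '[0, 0, 0, 0, 0, 0]'

```text
clock: 17.8
position: [457.6, 45.7, 27.8]
ee_rot: [-0.074, 0.997, 0.006, 0.001]
contact_force: [0.2, 0.1, 0.1]
gripper_width: 0.0
```

```bash
python3 -c "
from h import *
s=st()
"
```

```text
17.8 [457.6  45.7  27.8] yaw 98.43 bed [-46.4 190.1] F [0.24 0.12 0.13] w 0.0 q [-0.0735  0.9973  0.0062  0.0014]
```

>>> play_rows --pt "0.6 -4 -4" --pt "0.6 -4 0" --pt "0.6 -4 0" --pt "0.6 -4 0" --turn '[0, 0, 0, 0]'

```text
clock: 18.2
position: [461.3, 29.7, 24.5]
ee_rot: [-0.074, 0.997, 0.007, 0.003]
contact_force: [-1.3, 1.0, 0.2]
gripper_width: 0.3
```

>>> play_rows --pt "0.6 -4 0" --pt "0.6 -4 0" --pt "0.6 -4 0" --pt "0.6 -4 0" --turn '[0, 0, 0, 0]'

```text
clock: 18.6
position: [464.5, 12.1, 25.5]
ee_rot: [-0.074, 0.997, 0.007, 0.004]
contact_force: [0.1, 1.9, -0.9]
gripper_width: -0.1
```

```bash
python3 -c "
from h import *
s=st()
"
```

```text
18.6 [464.5  12.1  25.5] yaw 98.46 bed [-44.6 155.8] F [ 0.13  1.9  -0.94] w -0.1 q [-0.0738  0.9972  0.0071  0.004 ]
```

>>> play_rows --pt "0.1 -3 -0.3" --pt "0.1 -3 -0.3" --pt "0.1 -3 0" --turn '[0, 0, 0]'

```text
clock: 18.9
position: [465.4, 2.4, 25.2]
ee_rot: [-0.074, 0.997, 0.007, 0.005]
contact_force: [0.6, 0.4, -0.1]
gripper_width: 0.2
```

>>> play_rows --pt "0.3 -3 0" --pt "0.3 -3 0" --turn '[0, 0]'

```text
clock: 19.1
position: [466.0, -4.1, 25.2]
ee_rot: [-0.074, 0.997, 0.007, 0.005]
contact_force: [0.7, 2.2, 0.5]
gripper_width: 0.4
```

>>> play_rows --pt "0.4 -2.5 0" --pt "0.4 -2.5 0" --turn '[0, 0]'

```text
clock: 19.3
position: [466.8, -9.6, 25.2]
ee_rot: [-0.074, 0.997, 0.007, 0.005]
contact_force: [-0.6, 0.9, 1.2]
gripper_width: 0.2
```

```bash
python3 -c "
from h import *
s=st()
"
```

```text
19.3 [466.8  -9.6  25.2] yaw 98.47 bed [-45.5 134.1] F [-0.64  0.87  1.19] w 0.2 q [-0.0739  0.9972  0.0073  0.0046]
```

>>> play_rows --pt "0.3 -2 0" --pt "0.3 -2 0" --turn '[0, 0]'

```text
clock: 19.5
position: [467.6, -13.9, 25.2]
ee_rot: [-0.074, 0.997, 0.007, 0.005]
contact_force: [-0.7, 2.0, 0.5]
gripper_width: 0.2
```

>>> play_rows --pt "0.3 -2 0" --pt "0.3 -2 0" --turn '[0, 0]'

```text
clock: 19.7
position: [468.3, -15.6, 25.3]
ee_rot: [-0.073, 0.997, 0.009, 0.005]
contact_force: [-7.8, 24.2, 4.9]
gripper_width: -0.0
```

>>> play_rows --pt "0.3 -2 0" --pt "0.3 -2 0" --turn '[0, 0]'

```text
clock: 19.9
position: [468.3, -15.3, 25.3]
ee_rot: [-0.072, 0.997, 0.012, 0.006]
contact_force: [-4.6, 14.3, 2.1]
gripper_width: -0.4
```

>>> play_rows --pt "0.4 -2.5 0" --pt "0.4 -2.5 0" --turn '[0, 0]'

```text
clock: 20.1
position: [468.3, -15.3, 25.4]
ee_rot: [-0.072, 0.997, 0.015, 0.006]
contact_force: [-5.6, 19.0, 3.5]
gripper_width: -0.0
```

>>> play_rows --pt "0.4 -3 0" --pt "0.4 -3 0" --turn '[0, 0]'

```text
clock: 20.3
position: [468.3, -15.2, 25.5]
ee_rot: [-0.072, 0.997, 0.018, 0.006]
contact_force: [-6.2, 22.4, 3.8]
gripper_width: -0.3
```

>>> play_rows --pt "0.4 -3 0" --pt "0.4 -3 0" --turn '[0, 0]'

```text
clock: 20.5
position: [468.3, -15.0, 25.5]
ee_rot: [-0.071, 0.997, 0.022, 0.006]
contact_force: [-4.9, 19.7, 2.9]
gripper_width: 0.2
```

It's jammed at a steady 20–22 N with no more travel. I'll back off and check.

>>> play_rows --pt "-0.3 2 0" --pt "-0.6 4 0" --pt "-1.5 10 0" --pt "-3 20 10" --pt "-2 15 40" --pt "-4 25 40" --pt "0 0 0" --pt "0 0 0" --turn '[0, 0, 0, 0, 0, 0, 0, 0]'

```text
clock: 21.3
position: [454.0, 64.2, 117.3]
ee_rot: [-0.071, 0.997, 0.021, 0.004]
contact_force: [-1.3, -0.5, -0.4]
gripper_width: -0.3
```

```bash
python3 -c "
from h import *
s=st();im,d,W=shot('w11.png');B=tobed(W);z=W[...,2]
m=(z>47)&(z<60)&(abs(B[...,0]+45)<35)&(B[...,1]>60)&(B[...,1]<185);print('head',m.sum(),np.percentile(B[m],[1,50,99],axis=0).round(1))
for v in range(10,160,25):
    r=[u for u in range(150,420) if abs(z[v,u]-44)<4 and -70<B[v,u][0]<-10]
    if r: print(v,B[v,r[0]].round(1),B[v,r[-1]].round(1))
im,d=save('top','top2.png');cv2.imwrite('pics/t2.png',cv2.resize(im[150:280,260:450,::-1],None,fx=4,fy=4,interpolation=cv2.INTER_CUBIC))
"
```

```text
21.3 [454.   64.2 117.3] yaw 98.14 bed [-47.3 208.9] F [-1.32 -0.47 -0.38] w -0.3 q [-0.0709  0.9973  0.0207  0.0035]
head 4802 [[-65.5  73.6]
 [-46.3  91.7]
 [-26.9 115. ]]
10 [-24.5  72.4] [-25.   72.2]
35 [-24.3  85.6] [-25.   85.8]
```

View pics/t2.png

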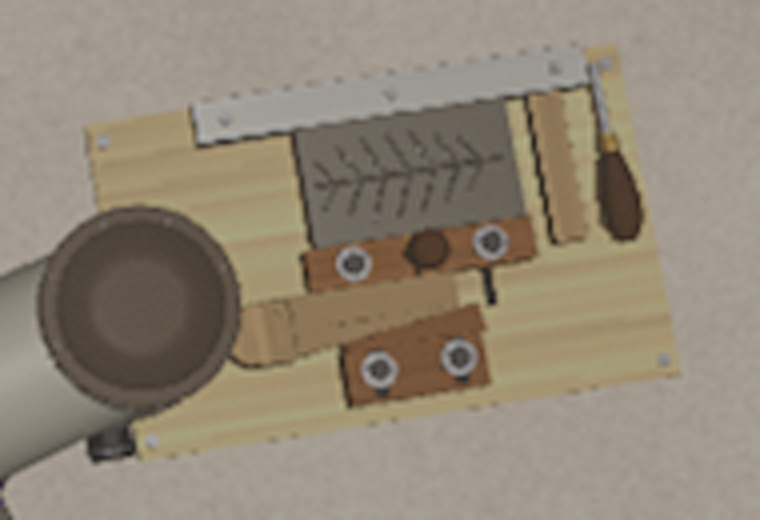

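The top view shows the block tight between fence and bar, and the wedge flush in the gap between the bar back and the ramp. The gripper is clear, so I'll hand in.

```bash
python3 -c "
from bench import arm
print(arm.job_done(), arm.read_state()['clock'])"
```

```text
the job is handed in; nothing more can be done
the job is handed in; nothing more can be done
```

The lino block is locked up in the bed and the job is handed in, at about 21 s on the robot's clock. No verdict was reported.

- **Bar:** I pushed it forward by its knob until it stopped, then held about 9 N. The wrist view then showed no gap between bar, block and fence.
- **Wedge:** I gripped the pale wedge by its head and set it flat on the bed, thin end in the mouth of the gap. Then I let go and pushed its round end with the closed fingers. It jammed with its origin at about bed y 91–93, inside the expected 69–111.
- **Push force:** The force read 25 N at first contact, then a steady 19–23 N without further travel. At 0.7 of the push, the squeeze on the bar stays under about 18 N.
- **Last checks:** After backing off, the wedge lay straight along the bar and the block was still seated. The gripper was about 100 mm clear of the wedge, and nothing else on the table was touched.
- **Small disagreements:** The wedge's straight face measured at bed x −24.5 against −23.5 by design. Its end measured at y 115 against about 117 from the finger position at contact. Both are about the size of the 2 mm camera calibration. I did not push or pull the wedge again to test its hold.

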